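# Bring the find under the raking light and pin the slide

## Task

On the photo stand, slide the carriage that carries the excavated find all the way home against the latch block, then take the mallet and knock the latch pin fully down with it. Finally set the mallet back down on the table, clear of the stand, without dropping it. Leave the find and the light bar untouched, touch the pin only with the mallet, and do not knock the spray bottle over.

Things in the scene. Friction and masses are not known exactly. Their poses are not given: they have to be found in the camera images.
- stand: Photo stand, fixed: grey board 20 mm thick with two rails along y. Origin: on the table; from it the board spans x -80..80, y -310..190 mm. +y runs along the slide to the dark steel latch block (x -45..45, y 102..178, top at z 50 mm), the carriage's stop. A 20 mm post at x -45, y -295 mm bears the light bar. Near side, facing the robot: -x.
- light_bar: Aluminium bar lamp on the stand, fixed. Origin: on its underside near the post. In the stand's frame it spans x -70..-20, y -320..30, z 240..273 mm. It hangs above the carriage's handle for the whole travel: a vertical gripper does not fit there, so come in tilted 20 to 45 degrees from the robot's side (stand's -x). Must not be bumped.
- slide (a joint): Position of the carriage along the stand's +y, m: 0 at the post end, 0.17 home (hard stop, carriage plate against the latch block). It slides with about 3.5 N of friction and stays where it is left.
- handle_grip (a point): Point on the carriage's handle, axes as the stand's. Handle: black square bar 16 x 16 x 105 mm, rising from the near edge of the aluminium carriage plate (its top at z 44 mm), leaning 25 degrees from vertical towards the stand's -x (the robot), two sides facing +y and -y. This point: on its centre line, 30 mm from its upper end, 108 mm above the table, 85 mm from the stand's centre line.
- find: The find on the carriage: white tray 85 (x) x 110 (y) x 18 mm with a brown soil block, up to about 55 mm high in all, fixed to the carriage plate. Origin: centre of the tray's underside, 44 mm above the table. Must not be touched.
- pin: Latch pin, steel: 10 mm stem with a round head 24 mm in diameter, 9 mm thick, standing over the latch block (stand's x 0, y 145 mm). Origin: on its axis, 25 mm below the top of the head; z up.
- pin_top (a point): Centre of the top face of the pin's head: 75 mm above the table with the pin up, 61 mm when fully down.
- pin_drive (a joint): How far the latch pin is driven down, m: 0 up (as found), 0.014 fully down. A tight fit: about 7 N moves it, more when quick, and it stays where it is left.
- mallet: Mallet, 0.3 to 0.42 kg. White square head 45 x 45 x 75 mm standing on one of its two striking faces (the 45 x 45 ends), so the wooden handle (18 wide, 24 mm high, centre line at z 37.5) is level. Origin: centre of the head's lower face, z up along the head. The handle runs along -x from 22 to 200 mm from the origin. Balance point: 12 mm from the head's centre, on the handle's side.
- mallet_center (a point): Centre of the mallet's head, 37.5 mm above its lower face; axes of the mallet.
- mallet_grip (a point): Point on the handle's centre line 52 mm from the head's centre (30 mm from its side); axes of the mallet. A place to grasp it across the handle (along the mallet's y).
- spray: Blue spray bottle with white head, 64 mm diameter, 174 mm tall, loose. Origin: centre of its underside, z up. Stands to one side of the stand, with the mallet on the other side.
Mind the look-alikes: they are no part of the job. There is more than one size of the mallet; the one meant has the size given above.

How it is judged:
On the way, in this order (a step that is already met when the one before it is completed fails the run):
1. the carriage is home (within 3 mm of its stop) with the pin still up (value of joint slide above 0.167 m and value of joint pin_drive below 0.003 m), for 0.2 s.
2. the mallet, in contact with the pin's head, has driven the pin down to within 3 mm of its full depth (contact force between mallet and pin above 1 N and value of joint pin_drive above 0.011 m and value of joint slide above 0.167 m).
At the end, for the whole second after the job is handed in: The carriage is within 3 mm of its stop, the pin within 3 mm of fully down, and the mallet rests on the table, released and still (the centre of its head 15 to 47 mm above the table, so standing on a face or lying on its side), not leaning on the stand (value of joint slide above 0.167 m and value of joint pin_drive above 0.011 m and height (world z) of mallet_center between 0.015 and 0.047 m and linear speed of mallet below 0.03 m/s and contact force between mallet and stand below 0.2 N); the robot touches nothing.
It fails at once if the pin is driven more than 3 mm while the carriage is not home (value of joint pin_drive above 0.003 m and value of joint slide below 0.165 m).
It fails at once if the pin is touched by the robot itself (over 1 N) (contact force between any of the arm, the fingers and pin above 1 N).
It fails at once if the light bar is bumped (over 3 N) or the find is touched (over 1 N) (contact force between anything else and light_bar above 3 N or contact force between anything else and find above 1 N).
It fails at once if the mallet is dropped (moves faster than 0.7 m/s out of the fingers) (linear speed of mallet above 0.7 m/s and contact force between the fingers and mallet below 0.5 N).
It fails at once if the spray bottle is knocked over (tilted more than 0.6 rad) (angle between spray's own z axis and vertical above 0.6 rad).
It also fails if it takes over 72 s, if anything falls off the work surface, if the arm or the gripper's body presses on something with over 40 N, if the wrist force passes 120 N, or if a joint passes its speed limit or range.

## Robot

A 7-joint arm with a two-finger parallel gripper is mounted at the origin on the work surface. World frame = base frame: x ahead of the robot, y to its left, z up, the work surface at z = 0. Lengths are in m, angles in rad, forces in N, time in s.
With the tool pointing down it reaches from about 0.4 to 0.85 m from the base axis. Payload 4.5 kg.
Tool frame: the origin (TCP) lies midway between the tips of the shut fingers; the grasp point (between the pads) lies 19 mm behind it; z points along the fingers, y is the line along which they close (so a half turn about z gives the same grasp; the last joint's range is limited). The gripper opens to 88 mm and grips with 3 to 60 N. Pads are 18 mm wide; open, the fingers measure 123 mm over their backs; the gripper's body (75 mm by 187 mm) begins 45 mm behind the grasp point.
Start: joints at [-1.127, 0.689, -0.195, 1.565, 0.157, 0.902, -0.215], TCP at [0.249, 0.573, 0.239] pointing down, gripper open.
Joint ranges: [-3.01, 3.01], [-0.46, 2.08], [-1.47, 1.51], [0.13, 2.56], [-1, 4.14], [0.04, 2.09], [-2.66, 2.66]. Speed limits (rad/s): [2.57, 2.57, 3.14, 3.14, 3.14, 3.14, 3.14].

## Interface

Orientations are given as a unit quaternion [x, y, z, w].
In Python, from plant import r gives the robot as it stands.
- The arm moves only by the tool move_arm, never from a script. Its argument "targets" is a list that holds one entry, the list of rows, each a list of 7 numbers: the opening, from 0 (shut) to 1 (fully open), then the shift along the tool's x, y, z in mm, then the turn, a rotation vector about the tool's x, y, z in degrees. In form: [[[claw, dx, dy, dz, ax, ay, az], ...]]. A call has 1 to 10 rows; each row is the pose to reach, as a shift and turn from the pose commanded when the call began, along the tool's axes at that moment; what a row does not reach only later rows make up. A row lasts 1/8 s, in which the tool goes at most 62.5 mm and 10.7 degrees, less where a joint would pass 70% of its speed; a pose out of reach is approached as far as the arm can. A call with a gripper value outside its range is refused whole. The fingers move at their own pace and stop on an object; "newtons" is the grip in N (left out, the last holds). Time passes only in rows, so rows that repeat a pose let the fingers close. It gives the time, the measured TCP pose, the force, the opening and the grip force at its end, in the units of the state.
- r.get_state(): the state, without advancing time (a new reading comes with each control period).
- r.snapshot(name): name is "scene" or "top" or "wrist"; returns the picture (420x560x3 uint8, red, green, blue); there is no depth.
- r.camera_info(name): a dict with "fx", "fy", "cx", "cy" (pixels), "R" (3x3) and "t" (3): a world point X has camera coordinates R X + t. Camera axes: x right, y down, z forward; pixel columns grow to the right and rows downward; lengths in m; the calibration is good to about 2 mm. The wrist camera is an equidistant fisheye: a pixel r from the principal point sees the ray r / f radians off the axis. A picture is of the moment at which its call begins: read the wrist's pose just before it. camera_info takes no time and is no camera call; for the wrist camera it gives the pose at the moment of the call.
- r.finish_job(): hands the job in; it is judged then, once.
The state is a dict: "clock": time; "q": joint angles; "qd": joint speeds; "joint_torque": joint torques, N m; "tool_pos": TCP position; "eef_rot": TCP orientation; "contact_force": force on the tool from outside, world axes, zero at the start; "moment": the same for the moment, N m; "opening": opening from 0.0 (shut) to 1.0 (fully open); "finger_force": force on a finger pad.
Only numpy, scipy, OpenCV 4.12 (cv2) and the standard library are available. Lean on these libraries where they do the work, as an engineer would, in place of code of your own. Each camera call takes 0.05 s, during which the arm holds its last target. There are 200 camera calls.

## Working session

There is one attempt and no reset: what is moved stays moved. The work goes in short steps, Python scripts to look and compute and a tool call to move; the robot and the scene stay as the last step left them, time stands still between calls to the robot, and variables do not carry over. Pictures are saved under pics/ and viewed, at most 11 in all, crops included, and the job is handed in when it is done.

Besides the shell and the picture viewer there is one more tool, called after "Request:" by a JSON object that holds its "api" and its "payload". move_arm: Moves the arm, as the interface text tells. Its arguments: {"type":"object","properties":{"targets":{"type":"array","items":{"type":"array","items":{"type":"array","items":{"type":"number"}}}},"newtons":{"type":"number"}},"required":["targets"]}

```bash
mkdir -p pics; ls
python3 - <<'E'
from plant import r
import cv2,json
s=r.get_state();print(s)
for n in("scene","top"):
    im=r.snapshot(n);cv2.imwrite(f"pics/{n}0.png",im[:,:,::-1])
    c=r.camera_info(n);print(n,c)
E
```

```text
pics
{'clock': 0.0, 'q': array([-1.12723564,  0.68997091, -0.19450314,  1.56630835,  0.15733953,
        0.90248542, -0.21512673]), 'qd': array([ 0.0008335 , -0.00194854, -0.0020826 ,  0.00029636, -0.00042214,
        0.00111919, -0.00075131]), 'joint_torque': array([ 2.37574977e-04, -5.27554214e+01, -1.26736544e+00, -1.53431368e+01,
       -5.27330046e-02,  6.39314341e-03,  1.75452169e-04]), 'tool_pos': array([0.24881027, 0.57267748, 0.23792742]), 'eef_rot': array([ 2.03415940e-01,  9.79092011e-01, -8.83155754e-04, -9.94474734e-05]), 'contact_force': array([-0.07804532,  1.17445752,  0.94826944]), 'moment': array([ 0.03693871, -0.04314943,  0.00392976]), 'finger_force': 0.0, 'opening': 1.001487426887098}
scene {'fx': 499.057634220308, 'fy': 499.057634220308, 'cx': 281.7889744150861, 'cy': 209.8228669790321, 'R': array([[ 0.55477994,  0.83194718,  0.00911633],
       [ 0.71345514, -0.47007008, -0.51963052],
       [-0.42801984,  0.29478468, -0.85434244]]), 't': array([-0.26297358, -0.26128894,  1.68935462])}
top {'fx': 505.0041515803341, 'fy': 505.0041515803341, 'cx': 265.3341146021621, 'cy': 204.6907286422187, 'R': array([[ 0.01210289, -0.99977133, -0.01762969],
       [-0.98335553, -0.00870394, -0.18148315],
       [ 0.18128821,  0.01953272, -0.98323601]]), 't': array([0.01352503, 0.48162434, 1.45360495])}
```

View pics/scene0.png

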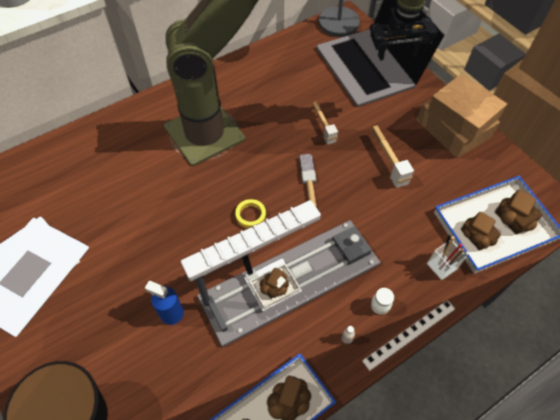

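View pics/top0.png

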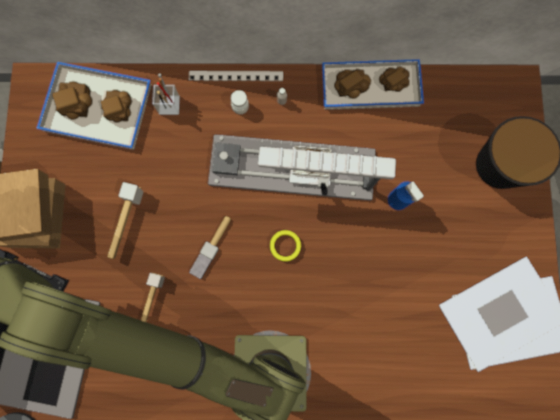

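The top view shows the stand at (210-375, 136-198), with the latch block and pin at (227,155) on its left. The large mallet's head is at (130,193) with its handle end at (112,257), and the small look-alike is at (155,283). The spray is at (403,196). Next I'll take close crops of the stand and mallet, and write the helpers.

```bash
cat > h.py <<'E'
from plant import r
import cv2,numpy as np
from scipy.spatial.transform import Rotation as Ro
def ray(n,p,c=None):
    c=c or r.camera_info(n);x=(p[0]-c['cx'])/c['fx'];y=(p[1]-c['cy'])/c['fy'];R=np.array(c['R']);t=np.array(c['t'])
    if n=='wrist':
        a=np.hypot(x,y);d=np.array([np.sin(a)*x/a,np.sin(a)*y/a,np.cos(a)]) if a>0 else np.array([0,0,1.])
    else: d=np.array([x,y,1.])
    return -R.T@t,R.T@d
def plane(n,p,z,c=None):
    o,d=ray(n,p,c);return o+d*(z-o[2])/d[2]
def proj(n,X,c=None):
    c=c or r.camera_info(n);P=np.array(c['R'])@X+np.array(c['t'])
    if n=='wrist':
        k=np.hypot(P[0],P[1]);a=np.arctan2(k,P[2])/max(k,1e-9);u=P[:2]*a
    else:u=P[:2]/P[2]
    return np.array([u[0]*c['fx']+c['cx'],u[1]*c['fy']+c['cy']])
E
python3 - <<'E'
import cv2,numpy as np
t=cv2.imread('pics/top0.png');s=cv2.imread('pics/scene0.png')
a=cv2.resize(t[125:210,200:420],None,fx=3.6,fy=3.6,interpolation=cv2.INTER_CUBIC)
b=cv2.resize(t[175:265,95:175],None,fx=3,fy=3,interpolation=cv2.INTER_CUBIC)
c=cv2.resize(s[200:345,150:390],None,fx=2,fy=2,interpolation=cv2.INTER_CUBIC)
o=np.zeros((600,800,3),np.uint8);o[:306,:792]=a;o[308:308+270,:240]=b;o[308:598,250:730]=c
cv2.imwrite('pics/c1.png',o)
E
```

```text
(no output)
```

View pics/c1.png

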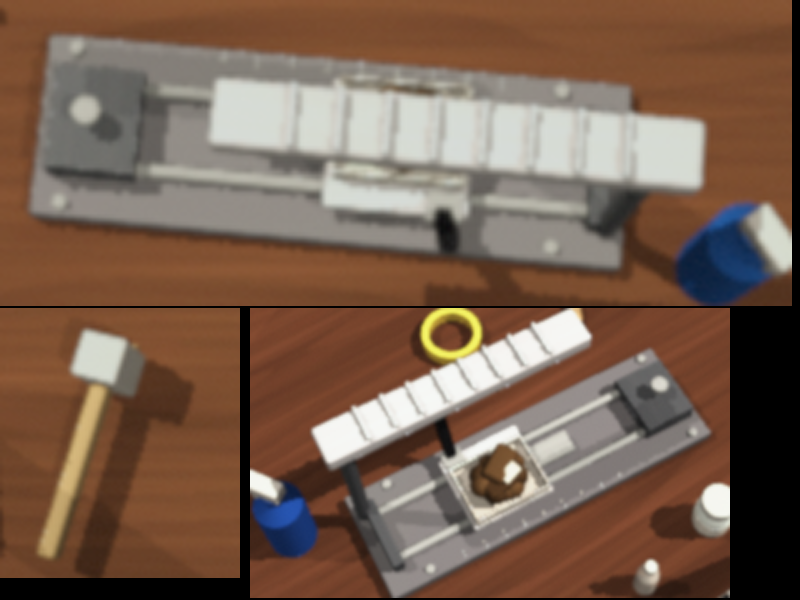

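Run:
```python
from h import *
np.set_printoptions(precision=4,suppress=True)
c=r.camera_info('top')
f=lambda p,z:plane('top',(p[0]/3.6+200-.36,p[1]/3.6+125-.36),z,c)
g=lambda p,z:plane('top',(p[0]/3+95-.33,(p[1]-308)/3+175-.33),z,c)
B=np.array([f(p,.02) for p in[(50,37),(30,214),(623,269),(630,86)]])
print(B[:,:2]);print([np.linalg.norm(B[i]-B[(i+1)%4]) for i in range(4)])
# local corners TL: x80,y190 ; BL: -80,190 ; BR:-80,-310; TR: 80,-310
L=np.array([(80,190),(-80,190),(-80,-310),(80,-310)])/1000.
lc=L.mean(0);bc=B[:,:2].mean(0);H=(L-lc).T@(B[:,:2]-bc)
th=np.arctan2(H[0,1]-H[1,0],H[0,0]+H[1,1]);R=np.array([[np.cos(th),-np.sin(th)],[np.sin(th),np.cos(th)]])
o=bc-R@lc;print('stand',o,np.degrees(th),'res',(B[:,:2]-(L@R.T+o))*1000)
print('pin meas',f((84,109),.075),'pred',o+R@[0,.145])
print('pin local',R.T@(f((84,109),.075)[:2]-o))
h=f((447,232),.108);print('handle',h,'local',R.T@(h[:2]-o))
for p in[(447,250),(445,213)]:print(R.T@(f(p,.125)[:2]-o),R.T@(f(p,.06)[:2]-o))
M=np.array([g(p,.075) for p in[(84,329),(130,342),(115,388),(71,374)]]);print('mal',M,M.mean(0),[np.linalg.norm(M[i]-M[(i+1)%4]) for i in range(4)])
e=g((47,556),.0495);m=M.mean(0);d=(m-e)[:2];print('end',e,np.hypot(*d),np.degrees(np.arctan2(d[1],d[0])))
# spray at z .1
k=f((715,285),0);print('spray base approx',k, R.T@(k[:2]-o))
np.savez('st.npz',o=o,R=R,th=th)
# wrist cam info
s=r.get_state();w=r.camera_info('wrist');print(w);Rt=Ro.from_quat(s['eef_rot']);C=-w['R'].T@w['t'];print('cam in tool',Rt.inv().apply(C-s['tool_pos']),w['R']@Rt.as_matrix())
```

```text
[[ 0.7044  0.1823]
 [ 0.5481  0.1944]
 [ 0.5051 -0.3038]
 [ 0.664  -0.314 ]]
[np.float64(0.1567091906160477), np.float64(0.5001385547119754), np.float64(0.15919440400361412), np.float64(0.49790650788308677)]
stand [ 0.6103 -0.0005] -4.729444565482375 res [[-1.3463  0.0128]
 [ 1.8707 -1.0389]
 [ 0.0293 -1.0222]
 [-0.5536  2.0483]]
pin meas [0.6246 0.1453 0.075 ] pred [0.6223 0.144 ]
pin local [0.0022 0.1464]
handle [ 0.5164 -0.1487  0.108 ] local [-0.0814 -0.1555]
[-0.0996 -0.1552] [-0.0856 -0.1604]
[-0.0702 -0.1514] [-0.0549 -0.1565]
mal [[0.541  0.4388 0.075 ]
 [0.5283 0.3927 0.075 ]
 [0.4823 0.4047 0.075 ]
 [0.4958 0.4487 0.075 ]] [0.5118 0.4212 0.075 ] [np.float64(0.04781806226873947), np.float64(0.04750395085929433), np.float64(0.04601476492183941), np.float64(0.046187644758257686)]
end [0.3204 0.4685 0.0495] 0.1971751409476906 -13.871429738757744
spray base approx [ 0.4959 -0.3848  0.    ] [-0.0823 -0.3925]
{'fx': 325.19226210127806, 'fy': 325.19226210127806, 'cx': 279.21937265318047, 'cy': 213.28510252992703, 'R': array([[ 0.3975,  0.9176, -0.0015],
       [ 0.8867, -0.3837,  0.258 ],
       [ 0.2362, -0.1039, -0.9661]]), 't': array([-0.6239, -0.0354,  0.3895])}
cam in tool [ 0.0669 -0.0003 -0.1465] [[ 0.0009  1.     -0.0001]
 [-0.9662  0.0008 -0.2579]
 [-0.2579  0.0003  0.9662]]
```

The sizes check out: the board is 157x500 mm, the mallet head about 46 mm, the mallet length 197 mm, and the pin is within 3 mm of where it should be. Next is the handle approach.

```bash
cat >> h.py <<'E'
S=np.load('st.npz');o,R2,th=S['o'],S['R'],float(S['th'])
def W(x,y,z): return np.r_[o+R2@[x,y],z]
def rot(yaw,tilt):  # tool y at yaw+90deg; z tilted towards heading yaw, degrees
    a,t=np.radians(yaw),np.radians(tilt);f=np.array([np.cos(a),np.sin(a),0])
    z=np.sin(t)*f-np.cos(t)*np.array([0,0,1.]);y=np.array([-np.sin(a),np.cos(a),0])
    return Ro.from_matrix(np.c_[np.cross(y,z),y,z])
def go(p,R,grasp=True,s=None,start=None):
    s=s or r.get_state()
    P,Q=start or (s['tool_pos'],Ro.from_quat(s['eef_rot']))
    if grasp:p=p+.019*R.as_matrix()[:,2]
    d=Q.inv().apply(p-P)*1000;a=np.degrees((Q.inv()*R).as_rotvec())
    print(np.round(d,1),np.round(a,1),'rows',np.linalg.norm(d)/62.5,np.linalg.norm(a)/10.7);return p,R
E
python3 - <<'E'
from h import *
y=np.degrees(th);g=W(-.085,-.155,.108);R=rot(y,30)
n=R.as_matrix()[:,2]
a=go(np.array([.42,.25,.27]),rot(y,10),False)
b=go(g-.1*n,R,start=a)
c=go(g,R,start=b)
print(a[0],b[0],c[0])
E
```

```text
[-285.6 -227.9  -31.6] [ -1.7  -9.9 -18.7] rows 5.867405488867707 1.9839984046433452
[ -67.6 -388.9  105.2] [ -0. -20.   0.] rows 6.536424019796662 1.869158878504674
[  0.   0. 100.] [0. 0. 0.] rows 1.5999999999999994 0.0
[0.42 0.25 0.27] [ 0.47248516 -0.14459147  0.17814806] [ 0.52231492 -0.14871401  0.09154552]
```

Request:
{"api": "move_arm", "payload": {"targets": [[[0.7,-286,-228,-32,-1.7,-9.9,-18.7],[0.7,-286,-228,-32,-1.7,-9.9,-18.7],[0.7,-286,-228,-32,-1.7,-9.9,-18.7],[0.7,-286,-228,-32,-1.7,-9.9,-18.7],[0.7,-286,-228,-32,-1.7,-9.9,-18.7],[0.7,-286,-228,-32,-1.7,-9.9,-18.7],[0.7,-286,-228,-32,-1.7,-9.9,-18.7],[0.7,-286,-228,-32,-1.7,-9.9,-18.7]]], "newtons": 15}}

```text
clock: 1.1
tool_pos: [0.4202, 0.2508, 0.2706]
eef_rot: [0.041, 0.995, -0.003, 0.087]
contact_force: [0.9, 0.1, -0.2]
opening: 0.7
finger_force: 0.0
```

Request:
{"api": "move_arm", "payload": {"targets": [[[0.7,-68,-389,105,0,-20,0],[0.7,-68,-389,105,0,-20,0],[0.7,-68,-389,105,0,-20,0],[0.7,-68,-389,105,0,-20,0],[0.7,-68,-389,105,0,-20,0],[0.7,-68,-389,105,0,-20,0],[0.7,-68,-389,105,0,-20,0],[0.7,-68,-389,105,0,-20,0],[0.7,-68,-389,105,0,-20,0],[0.7,-68,-389,105,0,-20,0]]]}}

```text
clock: 2.35
tool_pos: [0.4742, -0.1445, 0.1778]
eef_rot: [0.039, 0.965, -0.009, 0.259]
contact_force: [0.8, -0.2, 1.1]
opening: 0.699
finger_force: 0.0
```

Run:
```python
from h import *
s=r.get_state();w=r.camera_info('wrist');im=r.snapshot('wrist');cv2.imwrite('pics/w1.png',im[:,:,::-1])
print(s['clock'],s['tool_pos'],s['contact_force'])
g=W(-.085,-.155,.108);R=rot(np.degrees(th),30);go(g,R)
print('pred px grip',proj('wrist',g,w),'top',proj('wrist',W(-.098,-.155,.135),w))
```

```text
2.35 [ 0.47418789 -0.14451082  0.17775733] [ 0.76418302 -0.2119746   1.0738951 ]
[-0.   9.6 97.8] [-0.4 -0.1 -0.6] rows 1.5715157900852672 0.07098727442574755
pred px grip [278.1938357  219.50722213] top [278.25666299 235.79608363]
```

View pics/w1.png

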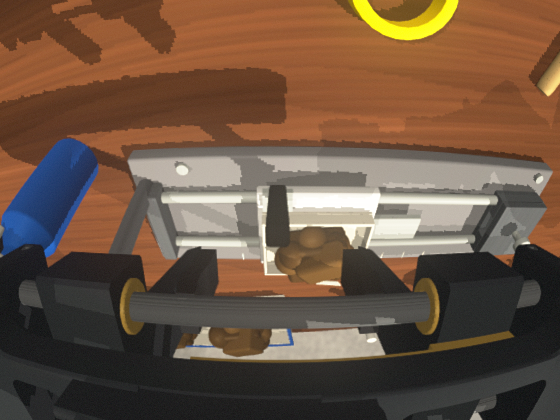

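The wrist view shows the black handle from (277,187) to its near end at (277,245). That is centred between the fingers and matches the predicted (278,236). I'll recheck the odd 9.6 mm shift.

Run:
```python
from h import *
s=r.get_state();print(s['clock'],s['tool_pos'],Ro.from_quat(s['eef_rot']).as_matrix())
g=W(-.085,-.155,.108);R=rot(np.degrees(th),30);print(g);print(R.as_matrix());go(g,R)
```

```text
2.4 [ 0.47279847 -0.15348134  0.17623619] [[-8.62575198e-01  9.55867348e-02  4.96817072e-01]
 [ 8.23536997e-02  9.95420652e-01 -4.85344654e-02]
 [-4.99181225e-01 -9.49902123e-04 -8.66497087e-01]]
[ 0.51284727 -0.14793073  0.108     ]
[[-8.63076714e-01  8.24506743e-02  4.98297573e-01]
 [ 7.14043785e-02  9.96595147e-01 -4.12253372e-02]
 [-5.00000000e-01  3.46944695e-18 -8.66025404e-01]]
[-0.   9.6 97.8] [-0.4 -0.1 -0.6] rows 1.5715157900852672 0.07098727442574755
```

Request:
{"api": "move_arm", "payload": {"targets": [[[0.7,0,0,0,0,0,0],[0.7,0,0,0,0,0,0],[0.7,0,0,0,0,0,0],[0.7,0,0,0,0,0,0]]]}}

```text
clock: 2.9
tool_pos: [0.4738, -0.1427, 0.179]
eef_rot: [0.038, 0.965, -0.01, 0.259]
contact_force: [-0.4, -0.2, 0.4]
opening: 0.697
finger_force: 0.0
```

Run:
```python
from h import *
s=r.get_state();print(s['clock'],s['tool_pos'],s['qd'].round(3))
g=W(-.085,-.155,.108);R=rot(np.degrees(th),30);go(g,R)
```

```text
2.9 [ 0.47382858 -0.14271963  0.17902564] [ 0.011  0.001  0.005 -0.001 -0.    -0.     0.   ]
[  1.5  -2.3 100.2] [0.2 0.  0.1] rows 1.6031672491456068 0.019360376600156274
```

Request:
{"api": "move_arm", "payload": {"targets": [[[0.7,0,0,20,0,0,0],[0.7,0,0,45,0,0,0],[0.7,0,0,70,0,0,0],[0.7,0,0,90,0,0,0],[0.7,0,0,98,0,0,0],[0.7,0,0,98,0,0,0],[0.7,0,0,98,0,0,0]]]}}

```text
clock: 3.78
tool_pos: [0.5219, -0.1482, 0.0944]
eef_rot: [0.04, 0.965, -0.01, 0.259]
contact_force: [0.5, -0.1, -0.1]
opening: 0.702
finger_force: 0.0
```

Request:
{"api": "move_arm", "payload": {"targets": [[[0,0,0,0,0,0,0],[0,0,0,0,0,0,0],[0,0,0,0,0,0,0],[0,0,0,0,0,0,0]]], "newtons": 15}}

```text
clock: 4.28
tool_pos: [0.5222, -0.1483, 0.0938]
eef_rot: [0.04, 0.965, -0.01, 0.259]
contact_force: [-0.5, 0.8, 0.4]
opening: 0.272
finger_force: 0.0
```

Request:
{"api": "move_arm", "payload": {"targets": [[[0,0,0,0,0,0,0],[0,0,0,0,0,0,0],[0,0,0,0,0,0,0],[0,0,5,0,0,0,0],[0,0,15,0,0,0,0],[0,0,30,0,0,0,0],[0,0,45,0,0,0,0],[0,0,60,0,0,0,0],[0,0,75,0,0,0,0],[0,0,80,0,0,0,0]]]}}

```text
clock: 5.52
tool_pos: [0.5292, -0.0676, 0.0938]
eef_rot: [0.04, 0.965, -0.01, 0.259]
contact_force: [2.0, -3.8, -1.8]
opening: 0.183
finger_force: 15.0
```

Run:
```python
from h import *
s=r.get_state();print(s['clock'],s['tool_pos'],s['contact_force'],s['opening'],s['finger_force'])
R=Ro.from_quat(s['eef_rot']).as_matrix();g=s['tool_pos']-.019*R[:,2];print(R2.T@(g[:2]-o),g[2])
go(W(-.085,.015,.108),rot(np.degrees(th),30))
```

```text
5.525 [ 0.52917626 -0.06758531  0.09381337] [ 1.96076386 -3.84951019 -1.77302952] 0.1825600307882361 15.014799975324422
[-0.08485778 -0.07360881] 0.11026399999365132
[ 1.2 88.6  2. ] [0.1 0.  0. ] rows 1.417775447568866 0.007978948943268406
```

Request:
{"api": "move_arm", "payload": {"targets": [[[0,0,10,0,0,0,0],[0,0,25,0,0,0,0],[0,0,40,0,0,0,0],[0,0,55,0,0,0,0],[0,0,68,0,0,0,0],[0,0,78,0,0,0,0],[0,0,84,0,0,0,0],[0,0,88,0,0,0,0],[0,0,91,0,0,0,0],[0,0,92,0,0,0,0]]]}}

```text
clock: 6.78
tool_pos: [0.5358, 0.0075, 0.0937]
eef_rot: [0.05, 0.964, -0.023, 0.259]
contact_force: [2.7, -30.8, -1.4]
opening: 0.216
finger_force: 15.1
```

Request:
{"api": "move_arm", "payload": {"targets": [[[0,0,2,0,0,0,0],[0,0,3,0,0,0,0],[0,0,4,0,0,0,0],[0,0,4,0,0,0,0]]]}}

```text
clock: 7.28
tool_pos: [0.5362, 0.0111, 0.0937]
eef_rot: [0.05, 0.964, -0.023, 0.259]
contact_force: [3.4, -31.1, -2.6]
opening: 0.306
finger_force: 15.1
```

Request:
{"api": "move_arm", "payload": {"targets": [[[0.7,0,-4,0,0,0,0],[0.7,0,-8,0,0,0,0],[0.7,0,-12,0,0,0,0],[0.7,0,-12,0,0,0,0],[0.7,0,-12,0,0,0,0],[0.7,0,-12,0,0,0,0]]]}}

```text
clock: 8.02
tool_pos: [0.5357, 0.0157, 0.094]
eef_rot: [0.04, 0.965, -0.01, 0.259]
contact_force: [0.6, -0.8, 0.6]
opening: 0.698
finger_force: 0.0
```

Request:
{"api": "move_arm", "payload": {"targets": [[[0.7,0,0,-10,0,0,0],[0.7,0,0,-30,0,0,0],[0.7,0,0,-60,0,0,0],[0.7,0,0,-90,0,0,0],[0.7,0,0,-120,0,0,0],[0.7,0,0,-120,0,0,0],[0.7,0,0,-120,0,0,0]]]}}

```text
clock: 8.9
tool_pos: [0.4763, 0.02, 0.1979]
eef_rot: [0.04, 0.965, -0.01, 0.259]
contact_force: [-1.0, -0.2, 0.0]
opening: 0.701
finger_force: 0.0
```

Run:
```python
from h import *
s=r.get_state();print(s['clock'],s['tool_pos'],s['contact_force'])
w=r.camera_info('wrist');im=r.snapshot('wrist');b=r.snapshot('top');sc=r.snapshot('scene')
f=lambda i:cv2.resize(i,None,fx=2.5,fy=2.5,interpolation=cv2.INTER_CUBIC)
o_=np.zeros((600,800,3),np.uint8)
o_[:270,:480]=cv2.resize(sc[210:345,170:410],None,fx=2,fy=2,interpolation=2);o_[280:520,:450]=f(b[115:211,200:380]);o_[:300,490:800]=im[100:400,150:460]
cv2.imwrite('pics/w2.png',o_[:,:,::-1])
```

```text
8.9 [0.47630154 0.02002745 0.19790358] [-0.961659   -0.19560385  0.02981567]
```

View pics/w2.png

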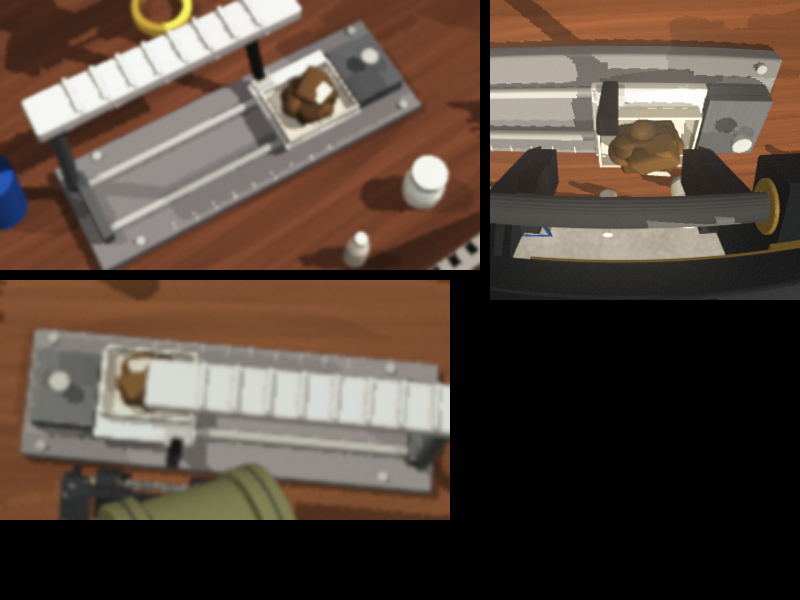

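The carriage plate now sits flush against the latch block in all three views. At the stop the push force reached 31 N. Next is the mallet.

Run:
```python
from h import *
m=np.array([.5118,.4212]);y=-13.9;u=np.array([np.cos(np.radians(y)),np.sin(np.radians(y))])
g=m-.052*u;print(g)
c=r.camera_info('top');p=np.array([(175/2.5+200-.3),((460-280)/2.5+115-.3)])
h=plane('top',p,.115,c);print('handle local',R2.T@(h[:2]-o))
a=go(np.r_[g,.20],rot(y,0))
```

```text
[0.46132274 0.43369186]
handle local [-0.09002309 -0.00156862]
[ 50.7 411.1 -10. ] [ 2.5 29.9  8.9] rows 6.6290737418604 2.9225016327843574
```

Request:
{"api": "move_arm", "payload": {"targets": [[[1,6,50,-1,0.3,4,1],[1,12,100,-2,0.6,8,2],[1,19,155,-4,1,12,3.5],[1,26,210,-5,1.3,16,5],[1,33,265,-6,1.7,20,6],[1,39,320,-8,2,24,7],[1,45,370,-9,2.3,27,8],[1,49,400,-10,2.5,29,8.7],[1,50.7,411,-10,2.5,29.9,8.9],[1,50.7,411,-10,2.5,29.9,8.9]]]}}

```text
clock: 10.3
tool_pos: [0.4607, 0.4354, 0.18]
eef_rot: [0.121, 0.993, -0.001, -0.001]
contact_force: [-0.1, -0.3, 0.4]
opening: 0.997
finger_force: 0.0
```

Request:
{"api": "move_arm", "payload": {"targets": [[[1,0,0,0,0,0,0],[1,0,0,0,0,0,0],[1,0,0,0,0,0,0],[1,0,0,0,0,0,0]]]}}

```text
clock: 10.8
tool_pos: [0.4617, 0.4321, 0.1817]
eef_rot: [0.122, 0.993, -0.001, 0.0]
contact_force: [0.1, 0.5, -0.3]
opening: 0.998
finger_force: 0.0
```

Run:
```python
from h import *
s=r.get_state();w=r.camera_info('wrist');im=r.snapshot('wrist');cv2.imwrite('pics/w3.png',im[:,:,::-1])
print(s['clock'],s['tool_pos'],s['qd'].round(3))
m=np.array([.5118,.4212]);y=-13.9;u=np.array([np.cos(np.radians(y)),np.sin(np.radians(y))]);v=np.array([-u[1],u[0]])
for k in(.022,.052,.1,.2):print(k,proj('wrist',np.r_[m-k*u,.0495],w))
for a,b in((-1,-1),(-1,1),(1,1),(1,-1)):print(proj('wrist',np.r_[m+.0225*(a*u+b*v),.075],w))
go(np.r_[m-.052*u,.0375],rot(y,0))
```

```text
10.8 [0.46174635 0.43210576 0.18165069] [-0.005 -0.002 -0.005 -0.005 -0.001 -0.002 -0.001]
0.022 [281.07871258 236.31199902]
0.052 [281.12040283 204.0669032 ]
0.1 [281.16269383 149.43080682]
0.2 [281.13263617  35.3580877 ]
[254.17200565 245.68165412]
[308.20175947 245.6736153 ]
[306.5550216  292.99627236]
[255.62832802 293.01922129]
[  0.7   1.3 163.3] [-0.1  0.1 -0.1] rows 2.612878526810553 0.009589578504707163
```

View pics/w3.png

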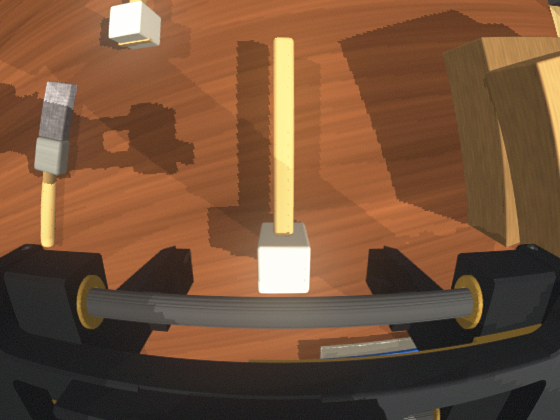

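The mallet handle runs straight at column 284, from row 38 to row 232, with the head centred at (284,265). That is about 2.5 mm to +y of the estimate, so I'll shift for it and descend.

Request:
{"api": "move_arm", "payload": {"targets": [[[1,1,4,30,0,0,0],[1,1,4,65,0,0,0],[1,1,4,100,0,0,0],[1,1,4,130,0,0,0],[1,1,4,150,0,0,0],[1,1,4,160,0,0,0],[1,1,4,163,0,0,0],[1,1,4,163,0,0,0]]], "newtons": 45}}

```text
clock: 11.85
tool_pos: [0.4615, 0.4381, 0.0194]
eef_rot: [0.121, 0.993, 0.0, 0.001]
contact_force: [-0.7, 1.0, 0.6]
opening: 0.999
finger_force: 0.0
```

Request:
{"api": "move_arm", "payload": {"targets": [[[0,0,0,0,0,0,0],[0,0,0,0,0,0,0],[0,0,0,0,0,0,0],[0,0,0,0,0,0,0],[0,0,0,0,0,0,0],[0,0,0,0,0,0,0],[0,0,0,0,0,0,0],[0,0,0,0,0,0,0]]], "newtons": 45}}

```text
clock: 12.85
tool_pos: [0.4609, 0.4373, 0.0187]
eef_rot: [0.121, 0.993, -0.001, 0.0]
contact_force: [-0.6, -0.4, 0.3]
opening: 0.203
finger_force: 44.9
```

Request:
{"api": "move_arm", "payload": {"targets": [[[0,0,0,-5,0,0,0],[0,0,0,-20,0,0,0],[0,0,0,-45,0,0,0],[0,0,0,-75,0,0,0],[0,0,0,-105,0,0,0],[0,0,0,-125,0,0,0],[0,0,0,-130,0,0,0],[0,0,0,-130,0,0,0],[0,0,0,-130,0,0,0]]]}}

```text
clock: 13.98
tool_pos: [0.4605, 0.437, 0.1474]
eef_rot: [0.121, 0.993, -0.001, -0.0]
contact_force: [1.1, -1.1, -3.4]
opening: 0.2
finger_force: 44.9
```

Run:
```python
from h import *
s=r.get_state();w=r.camera_info('wrist');im=r.snapshot('wrist');cv2.imwrite('pics/w4.png',im[:,:,::-1])
print(s['clock'],s['tool_pos'],s['contact_force'],s['moment'],s['opening'],s['finger_force'])
print('pin world',W(0,.145,.075))
```

```text
13.975 [0.46052975 0.43698147 0.147447  ] [ 1.12501437 -1.0790377  -3.40324861] [ 0.03733291  0.14838087 -0.01465257] 0.19998475694141052 44.864255636930466
pin world [0.62229306 0.14403951 0.075     ]
```

View pics/w4.png

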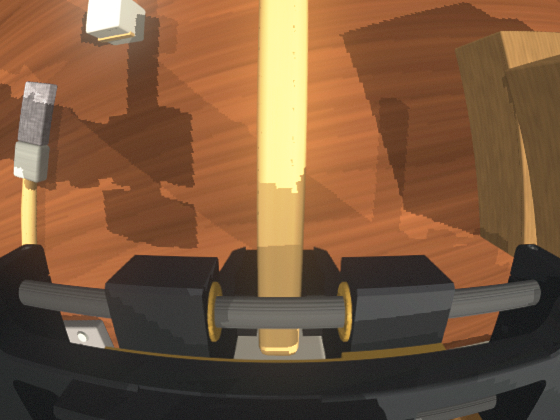

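The mallet is held across the handle (opening 17.6 mm) and carried off the table. Next I'll move it to above the pin.

Run:
```python
from h import *
a=go(np.array([.576,.170,.155]),rot(-25,0),False);go(np.array([.576,.170,.1]),rot(-25,0),False,start=a)
```

```text
[-176.  -231.7   -6.9] [-0.2 -0.  11.1] rows 4.656648705203638 1.0415450946620415
[ 0.  0. 55.] [0. 0. 0.] rows 0.8799999999999999 0.0
```

Request:
{"api": "move_arm", "payload": {"targets": [[[0,-15,-20,-7,0,0,1],[0,-40,-53,-7,0,0,3],[0,-68,-90,-7,0,0,5],[0,-98,-129,-7,0,0,7],[0,-128,-168,-7,0,0,9],[0,-152,-200,-7,0,0,10],[0,-168,-221,-7,0,0,11],[0,-176,-232,-7,0,0,11.1],[0,-176,-232,-7,0,0,11.1]]], "newtons": 60}}

```text
clock: 15.15
tool_pos: [0.5763, 0.1697, 0.1555]
eef_rot: [0.217, 0.976, -0.001, -0.0]
contact_force: [0.2, 0.3, -3.8]
opening: 0.198
finger_force: 59.9
```

Request:
{"api": "move_arm", "payload": {"targets": [[[0,0,0,0,0,0,0],[0,0,0,0,0,0,0],[0,0,0,0,0,0,0]]]}}

```text
clock: 15.52
tool_pos: [0.5759, 0.1712, 0.156]
eef_rot: [0.215, 0.977, -0.0, 0.0]
contact_force: [-0.4, 0.1, -3.6]
opening: 0.195
finger_force: 59.9
```

Run:
```python
from h import *
s=r.get_state();w=r.camera_info('wrist');im=r.snapshot('wrist');t=r.snapshot('top');sc=r.snapshot('scene')
o_=np.zeros((600,800,3),np.uint8)
o_[:300,:400]=cv2.resize(im[:,:],(400,300));o_[:300,400:800]=cv2.resize(sc[195:315,260:420],(400,300),interpolation=2);o_[305:600,:393]=cv2.resize(t[105:210,150:290],(393,295),interpolation=2)
cv2.imwrite('pics/w5.png',o_[:,:,::-1])
print(s['clock'],s['tool_pos'],s['contact_force'],s['moment'],s['opening'],s['finger_force'])
go(np.array([.576,.170,.155]),rot(-25,0),False)
m=Ro.from_quat(s['eef_rot']).as_matrix();c=s['tool_pos']-.053*m[:,0];print('head center exp',c, 'top px of head top', proj('top',np.r_[c[:2],s['tool_pos'][2]+.056]),'scene',proj('scene',np.r_[c[:2],s['tool_pos'][2]+.056]))
```

```text
15.525 [0.57594937 0.17124406 0.15602013] [-0.43919365  0.06935815 -3.57422141] [0.06653631 0.11414821 0.04289166] 0.1953817717098531 59.86032944172621
[-0.1 -0.6  1. ] [-0.   0.   0.1] rows 0.0189694449960535 0.007565959271238067
head center exp [0.62403019 0.14894531 0.15604452] top px of head top [216.52039027 140.95435895] scene [362.98547415 211.27602424]
```

View pics/w5.png

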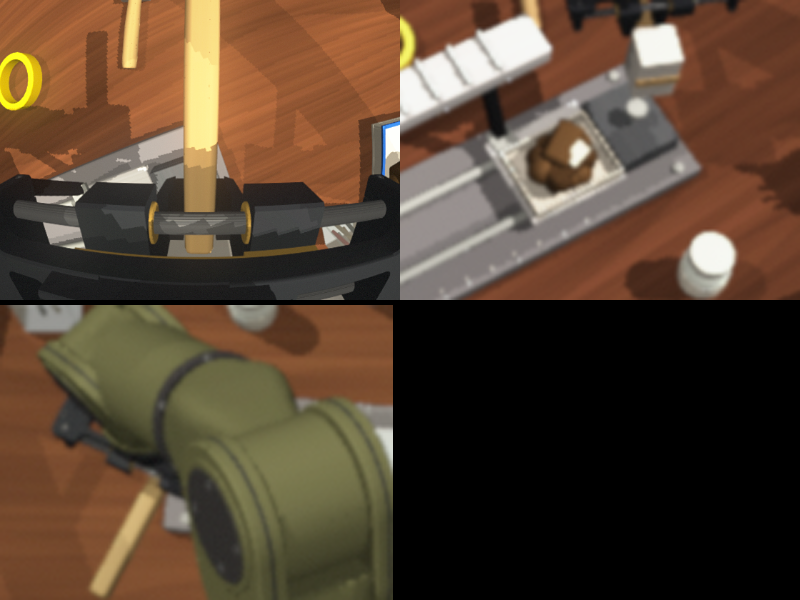

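The mallet head hangs beside the pin in the scene view: head top at scene pixel (363,213), where (363,211) was expected, and pin at (355,238). I'll check the pin against this view.

Run:
```python
from h import *
print('pin',plane('scene',(354.7,237.6),.075));print('head top',plane('scene',(363,212.8),.156+.056))
```

```text
pin [0.62515558 0.14428371 0.075     ]
head top [0.62763706 0.14612398 0.212     ]
```

Request:
{"api": "move_arm", "payload": {"targets": [[[0,0,0,10,0,0,0],[0,0,0,25,0,0,0],[0,0,0,40,0,0,0],[0,0,0,50,0,0,0],[0,0,0,55,0,0,0],[0,0,0,57,0,0,0],[0,0,0,57,0,0,0]]]}}

```text
clock: 16.55
tool_pos: [0.5765, 0.1704, 0.0992]
eef_rot: [0.216, 0.976, -0.0, 0.0]
contact_force: [-0.6, 0.2, -3.5]
opening: 0.196
finger_force: 59.9
```

Request:
{"api": "move_arm", "payload": {"targets": [[[0,0,0,3,0,0,0],[0,0,0,6,0,0,0],[0,0,0,8,0,0,0],[0,0,0,10,0,0,0],[0,0,0,12,0,0,0],[0,0,0,12,0,0,0]]]}}

```text
clock: 17.3
tool_pos: [0.5764, 0.1705, 0.087]
eef_rot: [0.216, 0.976, -0.0, 0.0]
contact_force: [-2.1, 0.9, 2.3]
opening: 0.197
finger_force: 59.9
```

Request:
{"api": "move_arm", "payload": {"targets": [[[0,0,0,2,0,0,0],[0,0,0,4,0,0,0],[0,0,0,6,0,0,0],[0,0,0,8,0,0,0],[0,0,0,9,0,0,0],[0,0,0,9,0,0,0]]]}}

```text
clock: 18.05
tool_pos: [0.576, 0.1708, 0.0785]
eef_rot: [0.216, 0.976, -0.0, 0.0]
contact_force: [-5.5, 0.6, 9.0]
opening: 0.199
finger_force: 59.9
```

Request:
{"api": "move_arm", "payload": {"targets": [[[0,0,0,1,0,0,0],[0,0,0,2,0,0,0],[0,0,0,3,0,0,0],[0,0,0,4,0,0,0],[0,0,0,4,0,0,0]]]}}

```text
clock: 18.68
tool_pos: [0.5746, 0.1716, 0.0752]
eef_rot: [0.216, 0.976, -0.0, -0.001]
contact_force: [-9.1, 1.3, 15.2]
opening: 0.197
finger_force: 60.0
```

Run:
```python
from h import *
s=r.get_state();print(s['tool_pos'],s['contact_force'],s['moment'],s['opening'])
sc=r.snapshot('scene');w=r.snapshot('wrist');cv2.imwrite('pics/w6.png',np.vstack([cv2.resize(sc[195:315,260:420],(400,300),interpolation=2),cv2.resize(w,(400,300))])[:,:,::-1])
```

```text
[0.5745933  0.17157796 0.07516205] [-9.07199882  1.25842323 15.22247134] [-6.42571352e-05  1.48899431e+00 -1.65489090e-01] 0.19665695966779184
```

View pics/w6.png

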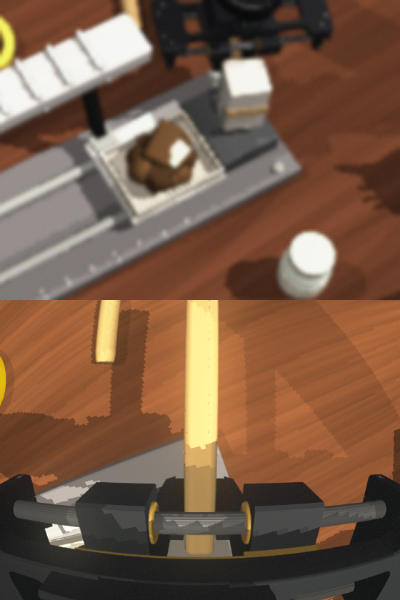

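Net push is about 19 N with the head steady at full depth, so the pin should be bottomed. I'll lift off and check the pin.

Request:
{"api": "move_arm", "payload": {"targets": [[[0,0,0,-5,0,0,0],[0,0,0,-15,0,0,0],[0,0,0,-35,0,0,0],[0,0,0,-60,0,0,0],[0,0,0,-80,0,0,0],[0,0,0,-85,0,0,0],[0,0,0,-85,0,0,0]]]}}

```text
clock: 19.65
tool_pos: [0.5764, 0.1698, 0.1586]
eef_rot: [0.216, 0.976, -0.001, 0.0]
contact_force: [-0.6, -0.2, -3.9]
opening: 0.195
finger_force: 60.0
```

Run:
```python
from h import *
s=r.get_state();print(s['clock'],s['tool_pos'],s['contact_force'],s['moment'])
sc=r.snapshot('scene');a=cv2.imread('pics/scene0.png')[:,:,::-1]
k=lambda i:cv2.resize(i[215:275,325:385],(390,390),interpolation=2)
cv2.imwrite('pics/w7.png',np.hstack([k(a),k(sc)])[:,:,::-1])
for z in(.075,.061):print(proj('scene',np.array([.6245,.1445,z])))
go(np.array([.463,.437,.15]),rot(-14,0),False)
```

```text
19.65 [0.57636019 0.1697756  0.15860925] [-0.57209261 -0.24238056 -3.90777409] [0.08974212 0.16245019 0.05373833]
[354.61659416 237.3902798 ]
[353.95482763 239.72708816]
[215.3 194.6   7.8] [ -0.1  -0.  -11. ] rows 4.644235423703798 1.0265146591109566
```

View pics/w7.png

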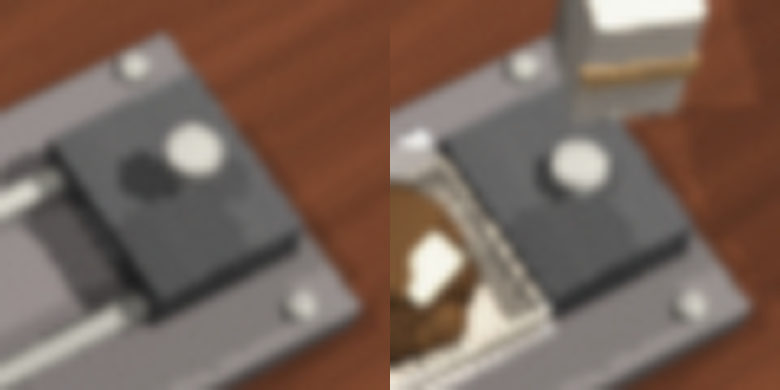

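The pin head has moved by (-0.6,+2.3) px, which is the shift predicted for a full 14 mm, and the carriage is still flush. Now I'll put the mallet back.

Request:
{"api": "move_arm", "payload": {"targets": [[[0,12,11,8,0,0,-1],[0,40,36,8,0,0,-2],[0,75,68,8,0,0,-4],[0,112,101,8,0,0,-6],[0,148,134,8,0,0,-8],[0,182,164,8,0,0,-9],[0,204,184,8,0,0,-10],[0,215,194,8,0,0,-11],[0,215,194,8,0,0,-11],[0,215,194,8,0,0,-11]]]}}

```text
clock: 20.95
tool_pos: [0.4643, 0.4348, 0.1501]
eef_rot: [0.123, 0.992, -0.002, 0.001]
contact_force: [0.1, 0.4, -2.1]
opening: 0.196
finger_force: 60.0
```

Request:
{"api": "move_arm", "payload": {"targets": [[[0,0,0,20,0,0,0],[0,0,0,50,0,0,0],[0,0,0,80,0,0,0],[0,0,0,105,0,0,0],[0,0,0,120,0,0,0],[0,0,0,126,0,0,0],[0,0,0,128,0,0,0],[0,0,0,130,0,0,0],[0,0,0,131,0,0,0],[0,0,0,131,0,0,0]]]}}

```text
clock: 22.2
tool_pos: [0.4634, 0.4369, 0.02]
eef_rot: [0.122, 0.993, -0.0, 0.0]
contact_force: [-0.3, -0.2, -2.6]
opening: 0.199
finger_force: 60.0
```

Request:
{"api": "move_arm", "payload": {"targets": [[[0,0,0,1,0,0,0],[0,0,0,2,0,0,0],[0,0,0,3,0,0,0],[0,0,0,3.5,0,0,0],[0,0,0,3.5,0,0,0]]]}}

```text
clock: 22.82
tool_pos: [0.463, 0.4369, 0.0166]
eef_rot: [0.121, 0.993, -0.0, 0.0]
contact_force: [-2.3, -2.3, 2.5]
opening: 0.197
finger_force: 60.0
```

Request:
{"api": "move_arm", "payload": {"targets": [[[0.25,0,0,0,0,0,0],[0.3,0,0,0,0,0,0],[0.4,0,0,0,0,0,0],[0.6,0,0,0,0,0,0],[0.9,0,0,0,0,0,0],[1,0,0,0,0,0,0],[1,0,0,0,0,0,0],[1,0,0,0,0,0,0]]], "newtons": 10}}

```text
clock: 23.82
tool_pos: [0.4633, 0.4368, 0.0162]
eef_rot: [0.122, 0.993, -0.0, 0.0]
contact_force: [-0.1, -0.6, -0.3]
opening: 0.944
finger_force: 0.0
```

Request:
{"api": "move_arm", "payload": {"targets": [[[1,0,0,-10,0,0,0],[1,0,0,-30,0,0,0],[1,0,0,-60,0,0,0],[1,0,0,-100,0,0,0],[1,0,0,-140,0,0,0],[1,0,0,-160,0,0,0],[1,0,0,-160,0,0,0],[1,0,0,-160,0,0,0]]]}}

```text
clock: 24.82
tool_pos: [0.463, 0.4364, 0.1759]
eef_rot: [0.122, 0.993, -0.001, 0.0]
contact_force: [-0.3, -1.1, -0.2]
opening: 1.001
finger_force: 0.0
```

Run:
```python
from h import *
s=r.get_state();print(s['clock'],s['tool_pos'],s['contact_force'])
w=r.snapshot('wrist');sc=r.snapshot('scene');cv2.imwrite('pics/w8.png',np.hstack([cv2.resize(w,(400,300)),cv2.resize(sc,(400,300))])[:,:,::-1])
```

```text
24.825 [0.46304096 0.43636548 0.1759445 ] [-0.28438106 -1.1486463  -0.15449248]
```

View pics/w8.png

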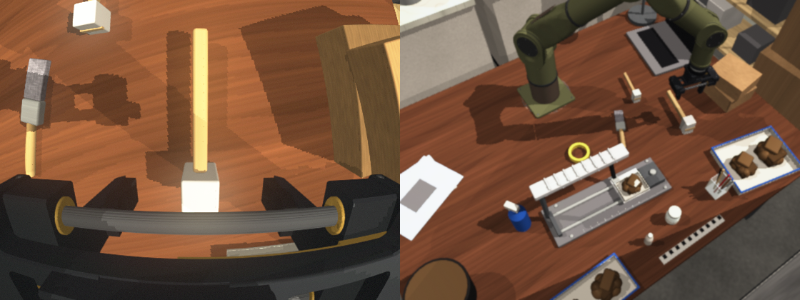

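The mallet is back on its face with its head at (200,188) in the left image. The carriage is home, and the spray is upright at (515,215) in the right image. Handing in.

```bash
python3 -c "
from plant import r
print(r.finish_job())"
```

```text
the job is handed in; nothing more can be done
None
```

I handed the job in at about 25 s: the carriage is against the latch block, the pin is fully down in the camera view, and the mallet stands released on the table clear of the stand. The hand-in returned no verdict.

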